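# Press the proud hub cap home

## Task

One of the two leaning wheel hubs has its end cap home already; the other's cap still stands proud. Take the cap driver by its handle, press it squarely and centred onto the proud cap until the cap clicks fully home, then gently stand the driver back upright on the rubber mat. Press only with the driver, leave the hub whose cap is home alone, and don't disturb the other things on the bench.

Things in the scene. Friction and masses are not known exactly. Their poses are not given: they have to be found in the camera images.
- driver: Cap driver (seating tool), standing upright on the mat: flat round aluminium head 60 mm across and 22 mm high at the bottom, neck 40 mm across from 22 to 36 mm, round black handle 32 mm across from 36 to 135 mm (the top). Total 135 mm, about 0.3 kg. Origin: centre of the flat pressing face (underside of the head); z runs from there up the handle.
- mat: Black rubber mat, 160 x 160 mm, 6 mm thick, fixed flat on the bench. Origin: centre of its underside, z up.
- hub_a: Grey bench stand (base plate 160 x 130 mm, 12 mm thick, grey post) carrying a blue wheel hub whose axis leans 32 degrees (0.56 rad) from vertical; fixed to the bench. Origin: centre of the base plate's underside, z up; the hub leans towards the stand's -x. Lower hub flange 124 mm across, drum 92 mm across, 38 mm long; its end face carries the cap. The drum's end face centre lies at (-0.0066, 0, 0.1424) m in the stand's frame. Five short wheel studs stand around the drum.
- hub_b: Same as hub_a: a second stand with a leaning blue hub and an end cap.
- cap_a_top (a point): Centre of the flat outer (top) face of the steel end cap on hub_a. Its z axis points outward along the hub axis (up, leaning 32 degrees), x and y lie in the cap's face. The cap is a flat disc 74 mm across and 9 mm thick on a brass skirt 62 mm across that goes into the hub. Cap home: its disc rests on the drum's face; proud: a 12 mm brass band shows under the disc. The point moves with the cap.
- cap_b_top (a point): Centre of the flat outer (top) face of the steel end cap on hub_b. Its z axis points outward along the hub axis (up, leaning 32 degrees), x and y lie in the cap's face. The cap is a flat disc 74 mm across and 9 mm thick on a brass skirt 62 mm across that goes into the hub. Cap home: its disc rests on the drum's face; proud: a 12 mm brass band shows under the disc. The point moves with the cap.
- cap_a (a joint): Travel of the end cap on hub_a into its hub, m: 0 = standing proud, only started; 0.012 = fully home, against the hub's face. Snap fit: pressing it along the hub axis first takes about 12 N to start it; the resistance falls to nothing at 6 mm, after which the cap snaps the rest of the way by itself; released earlier it springs back out to 0.
- cap_b (a joint): Travel of the end cap on hub_b into its hub, m: 0 = standing proud, only started; 0.012 = fully home, against the hub's face. Snap fit: pressing it along the hub axis first takes about 12 N to start it; the resistance falls to nothing at 6 mm, after which the cap snaps the rest of the way by itself; released earlier it springs back out to 0.
- spray_can: Bystander: upright spray can, 64 mm across, 170 mm tall. Origin: centre of its underside.
- grease_jar: Bystander: white plastic jar, 76 mm across, 90 mm tall. Origin: centre of its underside.
- wrench: Bystander: steel wrench lying on the bench, 190 mm long, along its x. Origin near its middle, on the underside.
Things that resemble listed ones, but are neither listed nor needed, are in the scene too. What is shaped like the driver but green or orange is not meant.

How it is judged:
On the way, in this order (a step that is already met when the one before it is completed fails the run):
1. the driver has been lifted off the mat (z of driver in the frame of mat above 0.04 m), for 0.1 s.
2. the proud cap is home, with the driver's face on or just over it (within 12 mm), square within 8 degrees and centred within 12 mm (value of joint cap_a above 0.0108 m and angle between the z axis of driver and the z axis of cap_a_top, either way round below 0.14 rad and x of driver in the frame of cap_a_top between -0.012 and 0.012 m and y of driver in the frame of cap_a_top between -0.012 and 0.012 m and z of driver in the frame of cap_a_top between -0.004 and 0.012 m), for 0.05 s.
At the end, for the whole second after the job is handed in: Both caps home (travel over 10.8 of 12 mm); the driver at rest, released, upright within about 4.5 degrees, head down on the mat, its centre within 75 mm of the mat's centre along each side (value of joint each of cap_a, cap_b above 0.0108 m and angle between driver's own z axis and vertical below 0.08 rad and x of driver in the frame of mat between -0.075 and 0.075 m and y of driver in the frame of mat between -0.075 and 0.075 m and z of driver in the frame of mat between 0.003 and 0.009 m and linear speed of driver below 0.02 m/s and angular speed of driver below 0.1 rad/s); the robot touches nothing.
It fails at once if the cap was forced in crooked (over 8 degrees), off centre (over 12 mm) or without the driver on it (value of joint cap_a between 0.003 and 0.0055 m and (angle between the z axis of driver and the z axis of cap_a_top, either way round above 0.14 rad or x of driver in the frame of cap_a_top above 0.012 m or x of driver in the frame of cap_a_top below -0.012 m or y of driver in the frame of cap_a_top above 0.012 m or y of driver in the frame of cap_a_top below -0.012 m or z of driver in the frame of cap_a_top above 0.02 m)).
It fails at once if the gripper or arm pressed on the hub or its cap (contact force between any of the fingers, the arm and hub_a above 3 N).
It fails at once if the hub whose cap was already home was pressed or struck (contact force between hub_b and anything else above 3 N).
It fails at once if the driver was dropped or slammed onto the mat (contact force between driver and mat above 80 N).
It fails at once if a bystander was disturbed (distance of any of spray_can, grease_jar, wrench from where it was at the start of the episode above 0.03 m or angle between any of spray_can, grease_jar's own z axis and vertical above 0.5 rad).
It also fails if it takes over 48 s, if anything falls off the work surface, if the arm or the gripper's body presses on something with over 40 N, if the wrist force passes 120 N, or if a joint passes its speed limit or range.

## Robot

A 6-joint arm with a two-finger parallel gripper is mounted at the origin on the work surface. World frame = base frame: x ahead of the robot, y to its left, z up, the work surface at z = 0. Lengths are in m, angles in rad, forces in N, time in s.
With the tool pointing down it reaches from about 0.275 to 0.75 m from the base axis. Payload 10.2 kg.
Tool frame: the origin (TCP) lies at the very end of the fingers, on their centre line; the grasp point (between the pads) lies grip_depth behind it (grip_depth is the distance from the TCP to the grasp point, in m); z points along the fingers, y is the direction in which the jaws open and shut (so a half turn about z gives the same grasp; the last joint's range is limited). The gripper opens to 85 mm and grips with 20 to 120 N. Pads are 22 mm wide; open, the fingers measure 114 mm over their backs; the gripper's body (76 mm by 85 mm) begins 54 mm behind the grasp point. The pads swing forward as they close: fully open they stand 13 mm farther back than shut.
Start: joints at [0.937, 0.313, 1.498, -0, 1.331, -0.223], TCP at [0.21, 0.481, 0.231] pointing down, gripper open.
Joint ranges: [-2.94, 2.94], [-0.97, 2.17], [0.19, 2.56], [-1.23, 4.37], [0.02, 3.11], [-2.88, 2.88]. Speed limits (rad/s): [2.39, 2.39, 3.01, 3.14, 3.14, 3.14].

## Interface

Orientations are given as a 3x3 rotation matrix whose columns are the frame's x, y, z axes.
In Python, from workcell import * gives the robot as it stands. The module is installed in compiled form; this text tells all that it offers.
- The arm moves only by the tool play_rows, never from a script. Its argument "rows" is a list of rows, each a list of 7 numbers: the finger opening in mm, from 0 to 85.4, then the shift along the tool's x, y, z in mm, then the turn, a rotation vector about the tool's x, y, z in degrees. In form: [[jaw, x, y, z, rx, ry, rz], ...]. A call has 1 to 10 rows; each row shifts and turns the pose as measured when the row begins, along the tool's axes as they then stand; what a row does not reach is not made up. A row lasts 1/12 s, in which the tool goes at most 41.7 mm and 7.16 degrees, less where a joint would pass 70% of its speed; a pose out of reach is approached as far as the arm can. A call with a gripper value outside its range is refused whole. The fingers move at their own pace and stop on an object; "newtons" is the grip in N (left out, the last holds). Time passes only in rows, so rows that do not move let the fingers close. It gives the time, the measured TCP pose, the force and the opening at its end, in the units of the state.
- get_obs(): the state, without advancing time (a new reading comes with each control period).
- capture(name): name is "scene" or "top" or "wrist"; returns a dict with "frame" (480x640x3 uint8, red, green, blue), "camera_matrix" (3x3 intrinsics, pixels), "T" (4x4, takes a point from camera to world coordinates); the wrist camera has in their place "mount" (4x4, takes a point from camera to tool coordinates, whose origin is the TCP and whose axes are the flange's). Camera axes: x right, y down, z forward; pixel columns grow to the right and rows downward; lengths in m; the calibration is good to about 2 mm. A picture is of the moment at which its call begins: read the wrist's pose just before it. There is no depth.
- finish_job(): hands the job in, once; it reports no verdict.
The state is a dict: "clock": time; "joint_positions": joint angles; "joint_vel": joint speeds; "effort": joint torques, N m; "position": TCP position; "orientation": TCP orientation; "wrist_force": force on the tool from outside, world axes, zero at the start; "moment": the same for the moment, N m; "gripper_width": finger opening in m.
Only numpy, scipy, OpenCV 4.12 (cv2) and the standard library are available. Lean on these libraries where they do the work, as an engineer would, in place of code of your own. Each camera call takes 0.05 s, during which the arm holds its last target. There are 200 camera calls.

## Working session

There is one attempt and no reset: what is moved stays moved. The work goes in short steps, Python scripts to look and compute and a tool call to move; the robot and the scene stay as the last step left them, time stands still between calls to the robot, and variables do not carry over. Pictures are saved under pics/ and viewed, about 8 in all and at most 12, crops included, and the job is handed in when it is done.

Besides the shell and the picture viewer there is one more tool, called after ">>>" as name(argument=value, ...) on one line, values as JSON. play_rows: Moves the arm, as the interface text tells. Its arguments: {"type":"object","properties":{"rows":{"type":"array"},"newtons":{"type":"number"}},"required":["rows"]}

```bash
mkdir -p pics; python3 - <<'E'
from workcell import *
import cv2,numpy as np
o=get_obs()
for k in o: print(k,np.round(o[k],3).tolist())
for n in ("scene","top"):
    c=capture(n); print(n,np.round(c["camera_matrix"],1).tolist(),np.round(c["T"],4).tolist())
    cv2.imwrite(f"pics/{n}0.png",c["frame"][:,:,::-1])
c=capture("wrist");print(np.round(c["camera_matrix"],1).tolist(),np.round(c["mount"],4).tolist())
E
```

```text
clock 0.0
joint_positions [0.937, 0.313, 1.498, -0.0, 1.331, -0.223]
joint_vel [-0.0, 0.001, -0.002, 0.001, 0.0, -0.001]
effort [0.0, -41.227, -25.974, -0.0, 0.004, 0.0]
position [0.21, 0.481, 0.231]
orientation [[-0.917, 0.399, -0.001], [0.399, 0.917, -0.001], [0.0, -0.001, -1.0]]
wrist_force [-0.199, 0.457, 0.25]
moment [0.008, -0.001, 0.023]
gripper_width 0.086
scene [[451.9, 0.0, 316.9], [0.0, 451.9, 244.5], [0.0, 0.0, 1.0]] [[0.1376, 0.6117, -0.779, 1.3281], [0.9904, -0.0757, 0.1155, -0.116], [0.0117, -0.7875, -0.6163, 0.6739], [0.0, 0.0, 0.0, 1.0]]
top [[464.0, 0.0, 317.2], [0.0, 464.0, 235.1], [0.0, 0.0, 1.0]] [[0.0266, -0.9866, 0.1608, 0.4757], [-0.9996, -0.0279, -0.0058, -0.0034], [0.0102, -0.1605, -0.987, 0.9802], [0.0, 0.0, 0.0, 1.0]]
[[378.0, 0.0, 321.8], [0.0, 378.0, 235.0], [0.0, 0.0, 1.0]] [[-0.0005, -0.955, -0.2965, 0.0755], [1.0, -0.0006, 0.0003, 0.0007], [-0.0004, -0.2965, 0.955, -0.1419], [0.0, 0.0, 0.0, 1.0]]
```

View pics/scene0.png

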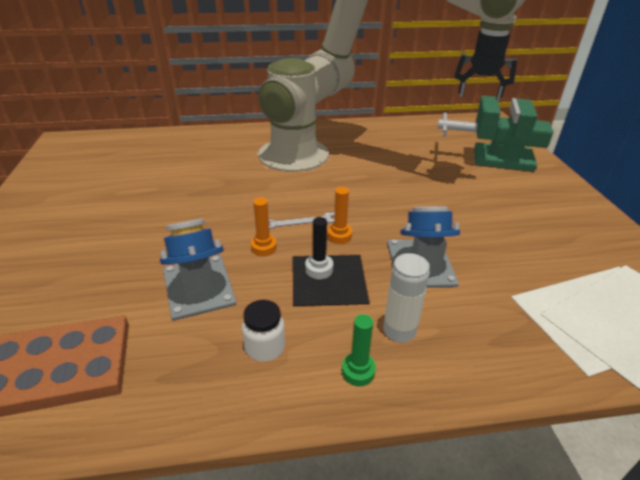

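View pics/top0.png

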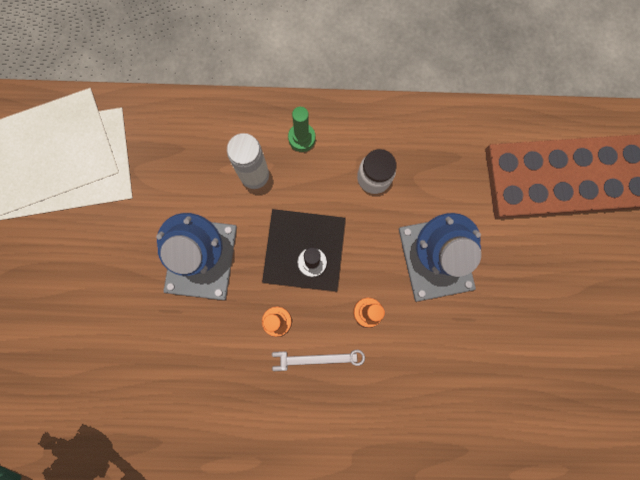

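```bash
python3 - <<'E'
import cv2,numpy as np
s=cv2.imread("pics/scene0.png");t=cv2.imread("pics/top0.png")
f=lambda im,x,y:cv2.resize(im[y:y+100,x:x+130],(390,300),interpolation=cv2.INTER_CUBIC)
cv2.imwrite("pics/crop1.png",np.vstack([np.hstack([f(s,140,215),f(t,380,205)]),np.hstack([f(s,255,200),f(t,250,205)])]))
E
```

```text
(no output)
```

View pics/crop1.png

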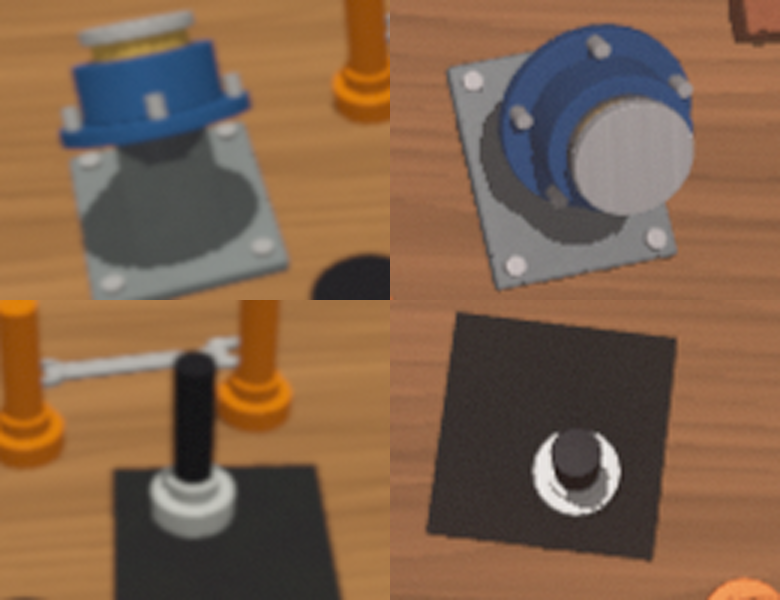

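```bash
cat > h.py <<'E'
import cv2,numpy as np
C={}
def cam(c,name=None,pose=None):
    T=c["T"] if "T" in c else pose@c["mount"]
    return np.array(c["camera_matrix"]),np.array(T)
def ray(K,T,uv):
    d=T[:3,:3]@np.linalg.solve(K,[uv[0],uv[1],1]);return T[:3,3],d/np.linalg.norm(d)
def onz(K,T,uv,z):
    o,d=ray(K,T,uv);return o+d*(z-o[2])/d[2]
def tri(rs):
    A=0;b=0
    for o,d in rs:
        P=np.eye(3)-np.outer(d,d);A=A+P;b=b+P@o
    p=np.linalg.solve(A,b);return p,[np.linalg.norm((np.eye(3)-np.outer(d,d))@(p-o)) for o,d in rs]
def proj(K,T,p):
    q=K@(T[:3,:3].T@(np.asarray(p)-T[:3,3]));return q[:2]/q[2]
E
python3 - <<'E'
from workcell import *
import workcell
from h import *
print([ (k,getattr(workcell,k)) for k in dir(workcell) if 'grip' in k.lower()])
S=capture("scene");Tp=capture("top");ks=cam(S);kt=cam(Tp)
# mat corners (top crop)
cr=lambda x,y,ox,oy,cx,cy:(cx+(x-ox)/3,cy+(y-oy)/3)
m=[onz(*kt,cr(x,y,390,300,250,205),.006) for x,y in((457,313),(676,338),(652,559),(428,533))]
print("mat",np.round(m,3).tolist(),np.round(np.mean(m,0),4))
b=[onz(*kt,cr(x,y,390,0,380,205),.012) for x,y in((447,68),(498,290),(677,252))]
print("base",np.round(b,4).tolist()); ctr=(b[0]+b[2])/2
v=b[0]-b[1];w=b[2]-b[1];print("len",np.linalg.norm(v),np.linalg.norm(w),"yaw",np.degrees([np.arctan2(v[1],v[0]),np.arctan2(w[1],w[0])+np.pi/2]),"ctr",ctr)
# cap disc: low saturation bright in top crop
def blob(im,x0,y0,x1,y1,lo,smax):
    h=cv2.cvtColor(im,cv2.COLOR_RGB2HSV)[y0:y1,x0:x1]
    mk=((h[...,1]<smax)&(h[...,2]>lo)).astype(np.uint8)
    cs,_=cv2.findContours(mk,cv2.RETR_EXTERNAL,cv2.CHAIN_APPROX_NONE)
    c=max(cs,key=cv2.contourArea);e=cv2.fitEllipse(cv2.convexHull(c));return (e[0][0]+x0,e[0][1]+y0),e[1],e[2]
ct=blob(Tp["frame"],436,232,486,282,125,40);print("cap top",ct)
hd=blob(Tp["frame"],290,240,335,285,130,60);print("head top",hd)
print("driver",onz(*kt,hd[0],.028))
hs=blob(S["frame"],300,250,340,282,120,60);print("head scene",hs)
capt=onz(*kt,ct[0],.1602);print("cap by height",capt)
# scene cap centre by eye (crop px 137,30)
cs=cr(137,30,0,0,140,215);print("tri",tri([ray(*ks,cs),ray(*kt,ct[0])]))
yaw=np.arctan2(v[1],v[0]);print("cap from base",ctr[:2]-.0177*np.array([np.cos(yaw),np.sin(yaw)]))
E
```

```text
[('grip_depth', 0.0187)]
mat [[0.688, 0.088, 0.006], [0.674, -0.068, 0.006], [0.517, -0.054, 0.006], [0.531, 0.102, 0.006]] [0.6022 0.0169 0.006 ]
base [[0.6543, -0.1824, 0.012], [0.4996, -0.2174, 0.012], [0.5291, -0.3421, 0.012]]
len 0.15861554982085116 0.12811144909811573 yaw [12.73893493 13.29568566] ctr [ 0.59170235 -0.26226258  0.012     ]
cap top ((462.2340087890625, 259.782506942749), (40.767356872558594, 45.07456970214844), 165.03155517578125)
head top ((311.7191905975342, 261.6006088256836), (28.68302345275879, 28.967960357666016), 26.564544677734375)
driver [0.57521552 0.00071263 0.028     ]
head scene ((318.96955490112305, 264.2957420349121), (24.807235717773438, 27.10184097290039), 112.86572265625)
cap by height [ 0.57205656 -0.26772142  0.1602    ]
tri (array([ 0.57306572, -0.26862478,  0.1513762 ]), [np.float64(0.0018475259679772518), np.float64(0.001847525967977377)])
cap from base [ 0.57443804 -0.26616559]
```

>>> play_rows(rows=[[85, -27, -15, 0, 0, 0, 0], [85, -27, -15, 0, 0, 0, 0], [85, -27, -15, 0, 0, 0, 0], [85, -27, -15, 0, 0, 0, 0], [85, -27, -15, 0, 0, 0, 0], [85, -27, -15, 0, 0, 0, 0], [85, -27, -15, 0, 0, 0, 0], [85, -27, -15, 0, 0, 0, 0], [85, -27, -15, 0, 0, 0, 0], [85, -27, -15, 0, 0, 0, 0]], newtons=80)

```text
clock: 1.08
position: [0.4014, 0.2287, 0.23]
orientation: [[-0.921, 0.39, -0.001], [0.39, 0.921, 0.0], [0.001, -0.0, -1.0]]
wrist_force: [0.7, 0.8, -0.1]
gripper_width: 0.0853
```

>>> play_rows(rows=[[85, -27, -15, 0, 0, 0, 0], [85, -27, -15, 0, 0, 0, 0], [85, -27, -15, 0, 0, 0, 0], [85, -27, -15, 0, 0, 0, 0], [85, -27, -15, 0, 0, 0, 0], [85, -27, -15, 0, 0, 0, 0], [85, -20, -15, 0, 0, 0, 0], [85, 0, 0, 0, 0, 0, 0]])

```text
clock: 1.75
position: [0.535, 0.0467, 0.2291]
orientation: [[-0.919, 0.395, -0.001], [0.395, 0.919, -0.0], [0.001, -0.001, -1.0]]
wrist_force: [0.7, -0.3, 0.7]
gripper_width: 0.0855
```

```bash
python3 - <<'E'
from workcell import *
from h import *
o=get_obs();P=np.eye(4);P[:3,:3]=o["orientation"];P[:3,3]=o["position"]
c=capture("wrist");k=cam(c,pose=P)
cv2.imwrite("pics/w1.png",c["frame"][:,:,::-1])
print(proj(*k,[.575,.001,.028]),proj(*k,[.575,.001,.141]),o["joint_positions"])
E
```

```text
[294.22091684 258.85401353] [282.58258413 317.67375994] [-1.30896457e-01  3.41758151e-01  1.46390978e+00 -6.87210216e-04
  1.33719722e+00 -1.29524644e+00]
```

View pics/w1.png

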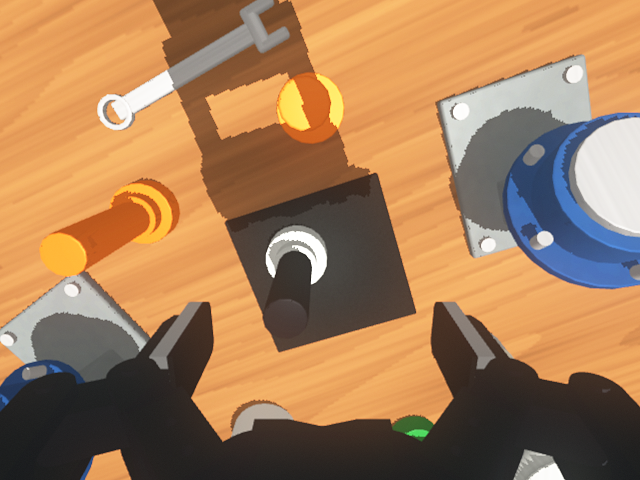

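```bash
python3 - <<'E'
from workcell import *
from h import *
o=get_obs();P=np.eye(4);P[:3,:3]=o["orientation"];P[:3,3]=o["position"]
c=capture("wrist");k=cam(c,pose=P)
f=c["frame"][215:300,255:340].astype(int)
m=(f.min(2)>110).astype(np.uint8)
cs,_=cv2.findContours(m,cv2.RETR_EXTERNAL,cv2.CHAIN_APPROX_NONE);e=cv2.fitEllipse(cv2.convexHull(max(cs,key=cv2.contourArea)));print(e)
for uv,z in(((287,316),.141),((e[0][0]+255,e[0][1]+215),.028)):
    p=onz(*k,uv,z);print(p,(P[:3,:3].T@(p-P[:3,3]))*1000)
E
```

```text
((40.039363861083984, 43.574222564697266), (61.75886917114258, 63.361183166503906), 20.916488647460938)
[0.57408957 0.00600431 0.141     ] [-53.61821487 -23.00913048  87.97266315]
[0.57405588 0.00361171 0.028     ] [-54.74183575 -25.15400274 200.97205536]
```

>>> play_rows(rows=[[85, -20, -9, 0, 0, 0, 0], [85, -20, -9, 0, 0, 0, 0], [85, -15, -7, 0, 0, 0, 0], [85, 0, 0, 0, 0, 0, 0], [85, 0, 0, 20, 0, 0, 0], [85, 0, 0, 20, 0, 0, 0], [85, 0, 0, 0, 0, 0, 0]])

```text
clock: 2.43
position: [0.5718, 0.0129, 0.1897]
orientation: [[-0.923, 0.385, -0.001], [0.385, 0.923, 0.002], [0.002, 0.002, -1.0]]
wrist_force: [-0.2, 0.6, 0.2]
gripper_width: 0.0851
```

```bash
python3 - <<'E'
from workcell import *
from h import *
o=get_obs();P=np.eye(4);P[:3,:3]=o["orientation"];P[:3,3]=o["position"]
c=capture("wrist");k=cam(c,pose=P)
print(P[:3,3],proj(*k,[.574,.0045,.141]))
cv2.imwrite("pics/w2.png",cv2.resize(c["frame"][180:480,120:520,::-1],(800,600)))
E
```

```text
[0.57181854 0.01291971 0.18966724] [307.56889126 273.15141249]
```

View pics/w2.png

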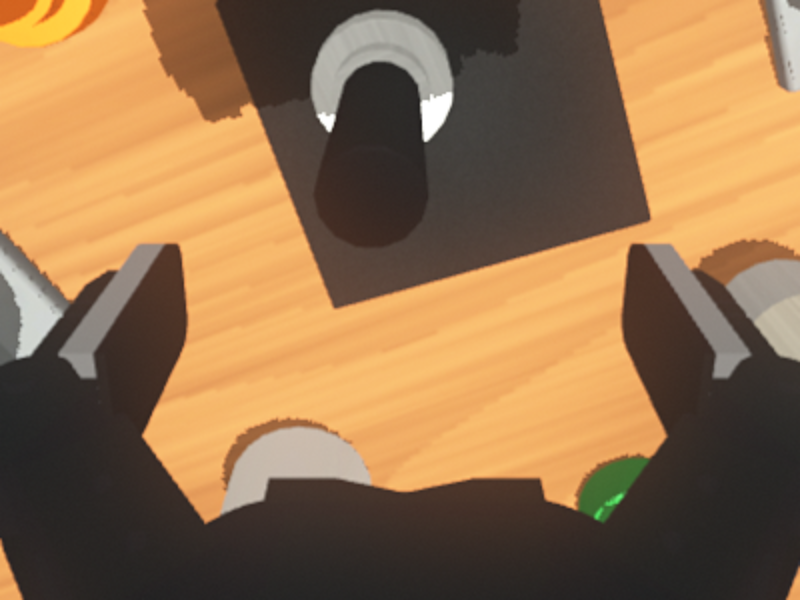

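>>> play_rows(rows=[[85, -5, -6, 0, 0, 0, 0], [85, 0, 0, 22, 0, 0, 0], [85, 0, 0, 22, 0, 0, 0], [85, 0, 0, 22, 0, 0, 0], [85, 0, 0, 22, 0, 0, 0], [85, 0, 0, 18, 0, 0, 0], [85, 0, 0, 0, 0, 0, 0]])

```text
clock: 3.07
position: [0.5792, 0.0067, 0.0931]
orientation: [[-0.925, 0.38, 0.018], [0.38, 0.925, -0.001], [-0.017, 0.006, -1.0]]
wrist_force: [0.2, 0.2, 0.1]
gripper_width: 0.0852
```

>>> play_rows(rows=[[85, 4.5, -3, 4, 0.3, 1, 0], [85, 0, 0, 4, 0, 0, 0], [85, 0, 0, 0, 0, 0, 0], [85, 0, 0, 0, 0, 0, 0]])

```text
clock: 3.4
position: [0.5756, 0.0052, 0.0897]
orientation: [[-0.925, 0.38, 0.004], [0.38, 0.925, -0.0], [-0.004, 0.001, -1.0]]
wrist_force: [-0.3, -0.4, -0.5]
gripper_width: 0.0854
```

Good enough; close on the handle.

>>> play_rows(rows=[[20, 1, -1, 3, 0, 0.2, 0], [20, 0, 0, 0, 0, 0, 0], [20, 0, 0, 0, 0, 0, 0], [20, 0, 0, 0, 0, 0, 0], [20, 0, 0, 0, 0, 0, 0], [20, 0, 0, 0, 0, 0, 0], [20, 0, 0, 0, 0, 0, 0], [20, 0, 0, 0, 0, 0, 0]], newtons=100)

```text
clock: 4.07
position: [0.5753, 0.0044, 0.0891]
orientation: [[-0.925, 0.38, 0.005], [0.38, 0.925, 0.0], [-0.004, 0.002, -1.0]]
wrist_force: [0.0, -1.2, -0.6]
gripper_width: 0.0301
```

>>> play_rows(rows=[[15, 0, 0, -5, 0, 0, 0], [15, 0, 0, -12, 0, 0, 0], [15, 0, 0, -25, 0, 0, 0], [15, 0, 0, -25, 0, 0, 0], [15, 0, 0, -25, 0, 0, 0], [15, 0, 0, -25, 0, 0, 0], [15, 0, 0, -25, 0, 0, 0], [15, 0, 0, -25, 0, 0, 0], [15, 0, 0, -25, 0, 0, 0], [15, 0, 0, 0, 0, 0, 0]])

```text
clock: 4.9
position: [0.5716, 0.0051, 0.2873]
orientation: [[-0.925, 0.379, -0.008], [0.379, 0.925, 0.003], [0.008, -0.0, -1.0]]
wrist_force: [1.0, 0.6, -1.7]
gripper_width: 0.0303
```

```bash
cat > tgt.py <<'E'
from workcell import *
from h import *
from scipy.spatial.transform import Rotation as R
import sys
def plan(cap,yaw,standoff,off=(0,0,83.1),axt=(0,0,1)):
    o=get_obs();Rt=np.array(o["orientation"]);p=np.array(o["position"])
    y=np.radians(yaw);s,c=np.sin(.5585),np.cos(.5585)
    a=np.array([-s*np.cos(y),-s*np.sin(y),c])
    axw=Rt@np.array(axt)            # driver downward axis, should be -a
    rv,_=R.align_vectors([-a],[axw]);r=np.cross(axw,-a);r=r/np.linalg.norm(r)*np.arccos(np.clip(axw@-a,-1,1))
    Rn=R.from_rotvec(r).as_matrix()@Rt
    pt=np.array(cap)+a*standoff-Rn@(np.array(off)/1000)
    print("clock",o["clock"],"pos",p,"force",np.round(o["wrist_force"],1),"w",o["gripper_width"])
    print("target TCP",pt,"shift tool mm",np.round(Rt.T@(pt-p)*1000,1),"turn tool deg",np.round(np.degrees(Rt.T@r),2))
    f=p+Rt@(np.array(off)/1000)-np.array(cap);e=np.array([-c*np.cos(y),-c*np.sin(y),-s]);g=np.cross(a,e)
    print("face vs cap mm: along axis %.1f, slope %.1f, side %.1f"%tuple(1000*np.array([f@a,f@e,f@g])),"q",np.round(o["joint_positions"],2))
E
python3 -c "
from tgt import *
plan([.573,-.267,.160],13,.05)"
```

```text
clock 4.9 pos [0.57164309 0.00507263 0.28727439] force [ 1.   0.6 -1.7] w 0.03030451201375855
target TCP [ 0.50427607 -0.28286617  0.27287558] shift tool mm [ -47.  -292.    14.1] turn tool deg [-18.52 -26.59  -0.  ]
face vs cap mm: along axis 6.0, slope -73.7, side -265.8 q [-0.2   0.39  1.24  0.    1.52 -1.38]
```

>>> play_rows(rows=[[15, -4, -29, 0, 0, 0, 0], [15, -4, -29, 0, 0, 0, 0], [15, -4, -29, -3, 0, 0, 0], [15, -4, -29, -3, 0, 0, 0], [15, -4, -29, -3, 0, 0, 0], [15, -4, -29, -3, 0, 0, 0], [15, -4, -29, 0, 0, 0, 0], [15, -4, -29, 0, 0, 0, 0], [15, -4, -29, 0, 0, 0, 0], [15, 0, 0, 0, 0, 0, 0]])

```text
clock: 5.73
position: [0.5003, -0.258, 0.2874]
orientation: [[-0.927, 0.374, -0.021], [0.374, 0.927, 0.012], [0.024, 0.003, -1.0]]
wrist_force: [-0.1, -0.4, -3.8]
gripper_width: 0.0303
```

>>> play_rows(rows=[[15, 0, 0, 0, -3, -4, 0], [15, 0, 0, 0, -3, -4, 0], [15, 0, 0, 0, -3, -4, 0], [15, 0, 0, 0, -3, -4, 0], [15, 0, 0, 0, -3, -4, 0], [15, 0, 0, 0, -3, -4, 0], [15, 0, 0, 0, 0, 0, 0]])

```text
clock: 6.32
position: [0.498, -0.2565, 0.2772]
orientation: [[-0.826, 0.306, 0.474], [0.417, 0.897, 0.148], [-0.38, 0.32, -0.868]]
wrist_force: [-0.6, 0.3, -4.2]
gripper_width: 0.0306
```

```bash
python3 -c "
from tgt import *
plan([.573,-.267,.160],13,.05)"
```

```text
clock 6.3167 pos [ 0.49799888 -0.25647315  0.27719395] force [-0.6  0.3 -4.2] w 0.030617798034317297
target TCP [ 0.50427607 -0.28286617  0.27287558] shift tool mm [-14.6 -23.1   2.8] turn tool deg [ 0.38 -3.12 -0.  ]
face vs cap mm: along axis 53.9, slope 1.2, side -30.3 q [-0.91  0.2   1.61  0.53  1.18 -2.25]
```

>>> play_rows(rows=[[15, -7, -12, 1, 0.2, -1.6, 0], [15, -7, -12, 1, 0.2, -1.6, 0], [15, 0, 0, 0, 0, 0, 0], [15, 0, 0, 0, 0, 0, 0]])

```text
clock: 6.65
position: [0.5018, -0.2825, 0.2698]
orientation: [[-0.803, 0.314, 0.507], [0.426, 0.897, 0.12], [-0.417, 0.313, -0.854]]
wrist_force: [1.2, 0.3, -3.1]
gripper_width: 0.03
```

```bash
python3 - <<'E'
from tgt import *
plan([.573,-.267,.160],13,.03)
o=get_obs();P=np.eye(4);P[:3,:3]=o["orientation"];P[:3,3]=o["position"]
w=capture("wrist");s=capture("scene");t=capture("top")
for n,c in zip("wst",(w,s,t)):
    cv2.imwrite(f"pics/{n}3.png",c["frame"][:,:,::-1]);np.savez(f"{n}3.npz",P=P,**c)
f=lambda im,x,y:cv2.resize(im[y:y+100,x:x+130],(390,300),interpolation=cv2.INTER_CUBIC)[:,:,::-1]
cv2.imwrite("pics/c3.png",np.vstack([np.hstack([f(s["frame"],140,170),f(t["frame"],380,215)]),cv2.resize(w["frame"][200:440,:][:,:,::-1],(780,293))]))
E
```

```text
clock 6.65 pos [ 0.50179273 -0.28245409  0.26981727] force [ 1.2  0.3 -3.1] w 0.029994631174874532
target TCP [ 0.51460273 -0.28048207  0.25591456] shift tool mm [-3.7  1.4 18.6] turn tool deg [-0.22 -0.59 -0.  ]
face vs cap mm: along axis 48.6, slope 4.5, side -1.2 q [-0.94  0.23  1.61  0.56  1.14 -2.29]
```

View pics/c3.png

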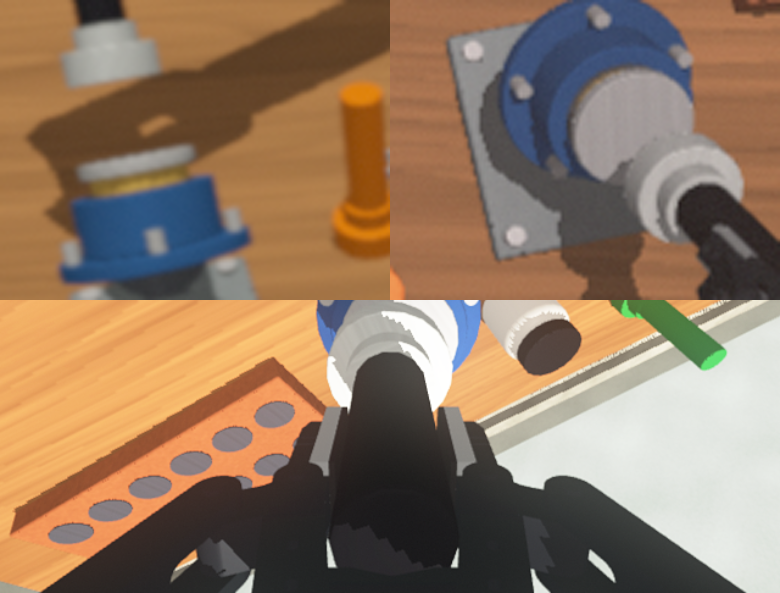

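```bash
python3 - <<'E'
from h import *
cap=np.array([.573,-.267,.160]);y=np.radians(13);s,c=np.sin(.5585),np.cos(.5585)
a=np.array([-s*np.cos(y),-s*np.sin(y),c]);e=np.array([-c*np.cos(y),-c*np.sin(y),-s]);g=np.cross(a,e)
th=np.linspace(0,2*np.pi,73)
out=[]
for n,(x0,y0) in (("s",(140,170)),("t",(380,215))):
    d=np.load(n+"3.npz");P=d["P"];k=(d["camera_matrix"],d["T"])
    im=cv2.resize(np.ascontiguousarray(d["frame"][y0:y0+100,x0:x0+130,::-1]),(390,300),interpolation=cv2.INTER_CUBIC)
    Rt=P[:3,:3];f=P[:3,3]+Rt[:,2]*.0831
    def circ(o,u,v,r,col):
        p=np.array([proj(*k,o+r*(np.cos(t)*u+np.sin(t)*v)) for t in th]);q=((p+.5-[x0,y0])*3-.5)
        cv2.polylines(im,[np.round(q*16).astype(int)],True,col,1,cv2.LINE_AA,4)
    circ(f,Rt[:,0],Rt[:,1],.030,(0,0,255));circ(f-Rt[:,2]*.022,Rt[:,0],Rt[:,1],.030,(0,0,255))
    circ(cap,e,g,.037,(0,255,0));circ(cap-.009*a,e,g,.037,(0,255,0));circ(cap-.021*a,e,g,.046,(255,255,0))
    out.append(im)
cv2.imwrite("pics/ov3.png",cv2.resize(np.hstack(out),(800,308)))
E
```

```text
(no output)
```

View pics/ov3.png

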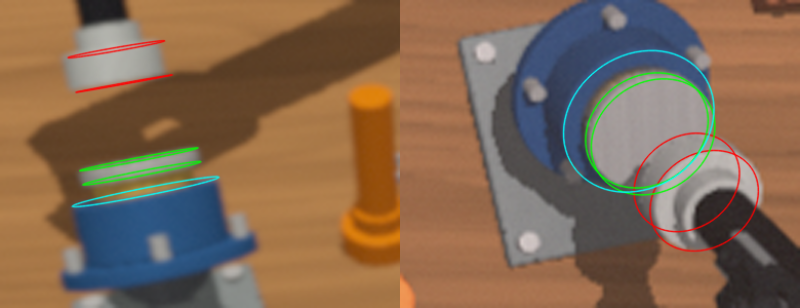

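```bash
python3 - <<'E'
from h import *
d=np.load("s3.npz");fr=np.ascontiguousarray(d["frame"]);P=d["P"];k=(d["camera_matrix"],d["T"])
h=cv2.cvtColor(fr,cv2.COLOR_RGB2HSV)
def mask(im,x0,y0,x1,y1,lo=110,sm=60):
    q=im[y0:y1,x0:x1];m=((q[...,1]<sm)&(q[...,2]>lo)).astype(np.uint8)
    n,l,st,ce=cv2.connectedComponentsWithStats(m);i=1+np.argmax(st[1:,4]);return (l==i).astype(np.uint8)
def edges(m,x0,y0):
    r=[]
    cols=np.where(m.any(0))[0]
    for c in cols: rr=np.where(m[:,c])[0]; r.append((c+x0,rr.min()+y0,rr.max()+y0))
    return np.array(r)
m=mask(h,150,165,200,202);E=edges(m,150,165);print("head cols",E[0,0],E[-1,0]);mid=E[4:-4];print("bottom slope",np.polyfit(mid[:,0],mid[:,2],1)[0],E[:,2].tolist())
print(E[:,1].tolist())
m2=mask(h,160,210,210,232);E2=edges(m2,160,210);print("cap cols",E2[0,0],E2[-1,0],E2[:,1].tolist(),E2[:,2].tolist())
def pred(o,u,v,r):
    p=np.array([proj(*k,o+r*(np.cos(t)*u+np.sin(t)*v)) for t in np.linspace(0,2*np.pi,181)])
    lo=p[p[:,0].argmin()];hi=p[p[:,0].argmax()];return lo.round(1),hi.round(1),p.mean(0).round(1)
Rt=P[:3,:3];f=P[:3,3]+Rt[:,2]*.0831
print("pred face",pred(f,Rt[:,0],Rt[:,1],.03));print("pred top",pred(f-.022*Rt[:,2],Rt[:,0],Rt[:,1],.03))
for yaw in(13,5):
    y=np.radians(yaw);s,c=np.sin(.5585),np.cos(.5585)
    a=np.array([-s*np.cos(y),-s*np.sin(y),c]);e=np.array([-c*np.cos(y),-c*np.sin(y),-s]);g=np.cross(a,e)
    print(yaw,pred(np.array([.573,-.267,.16]),e,g,.037))
E
```

```text
head cols 161 192
bottom slope -0.1556521739130436 [192, 196, 198, 198, 198, 198, 197, 197, 197, 197, 197, 197, 197, 196, 196, 196, 196, 196, 196, 195, 195, 195, 195, 195, 195, 195, 194, 194, 194, 194, 194, 194]
[188, 188, 188, 187, 180, 179, 179, 179, 179, 178, 178, 178, 178, 177, 177, 177, 177, 177, 177, 177, 176, 177, 177, 178, 181, 183, 184, 184, 184, 184, 185, 190]
cap cols 166 204 [226, 225, 225, 224, 224, 224, 224, 223, 223, 223, 223, 223, 222, 222, 222, 222, 222, 221, 221, 221, 221, 221, 221, 220, 220, 220, 220, 220, 219, 219, 219, 219, 219, 219, 218, 218, 218, 219, 220] [227, 229, 229, 229, 229, 229, 229, 229, 229, 228, 228, 228, 228, 228, 228, 227, 227, 227, 227, 227, 227, 226, 226, 226, 226, 226, 225, 225, 225, 225, 224, 224, 224, 224, 223, 223, 223, 222, 221]
pred face (array([164.2, 199.5]), array([195.5, 193.8]), array([179.9, 196.6]))
pred top (array([161.6, 188.2]), array([193. , 182.8]), array([177.4, 185.5]))
13 (array([165.4, 224.9]), array([203.8, 217.5]), array([184.7, 221.2]))
5 (array([165.1, 223.5]), array([204.1, 218.9]), array([184.7, 221.2]))
```

```bash
python3 - <<'E'
from h import *
d=np.load("w3.npz");P=d["P"];K=d["camera_matrix"];M=d["mount"]
x0,y0=220,180
im=cv2.resize(np.ascontiguousarray(d["frame"][y0:y0+150,x0:x0+200,::-1]),(800,600),interpolation=cv2.INTER_CUBIC)
th=np.linspace(0,2*np.pi,91)
for z,r,col in((.0831,.03,(0,0,255)),(.0611,.03,(0,0,255)),(.0611,.02,(0,200,0)),(.0471,.02,(0,200,0)),(.0471,.016,(255,0,255))):
    p=np.array([proj(K,M,[r*np.cos(t),r*np.sin(t),z]) for t in th]);q=((p+.5-[x0,y0])*4-.5)
    cv2.polylines(im,[np.round(q*16).astype(int)],True,col,1,cv2.LINE_AA,4)
cv2.imwrite("pics/ovw3.png",im)
E
```

```text
(no output)
```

View pics/ovw3.png

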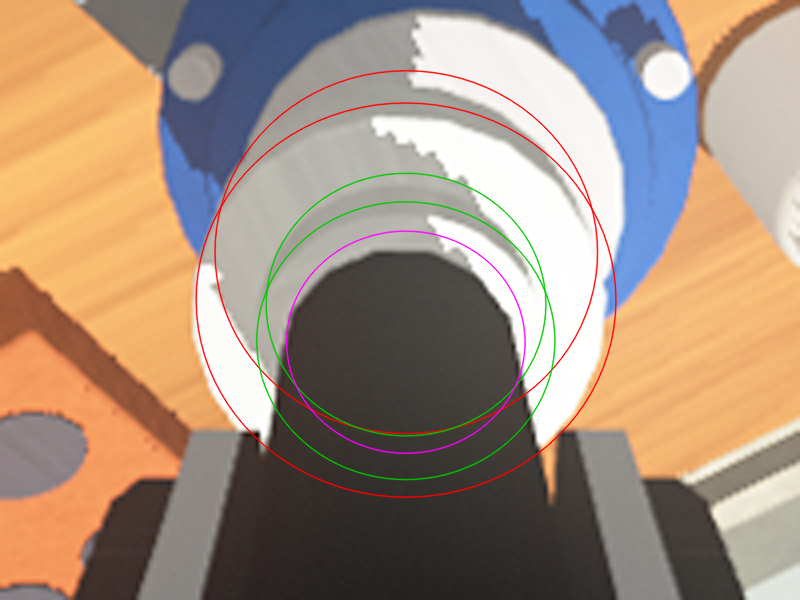

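```bash
python3 -c "
from tgt import *
plan([.573,-.267,.160],13,.010,(-2,-1,83.1))"
```

```text
clock 6.8 pos [ 0.50210047 -0.28226798  0.27043308] force [ 0.2 -0.2 -3.2] w 0.029882405764812225
target TCP [ 0.52364455 -0.27634825  0.23841722] shift tool mm [-1.4  2.  39. ] turn tool deg [-0.19 -0.49  0.  ]
face vs cap mm: along axis 49.0, slope 2.7, side 0.7 q [-0.94  0.23  1.61  0.56  1.14 -2.3 ]
```

>>> play_rows(rows=[[15, -1, 1, 10, -0.2, -0.5, 0], [15, 0, 1, 10, 0, 0, 0], [15, 0, 0, 10, 0, 0, 0], [15, 0, 0, 9, 0, 0, 0], [15, 0, 0, 0, 0, 0, 0], [15, 0, 0, 0, 0, 0, 0]])

```text
clock: 7.3
position: [0.5258, -0.2734, 0.2363]
orientation: [[-0.801, 0.308, 0.514], [0.423, 0.898, 0.121], [-0.424, 0.314, -0.849]]
wrist_force: [0.5, -0.3, -2.4]
gripper_width: 0.0303
```

```bash
python3 - <<'E'
from tgt import *
plan([.573,-.267,.160],13,.005,(-2,-1,83.1))
w=capture("wrist");s=capture("scene");t=capture("top")
f=lambda im,x,y:cv2.resize(im[y:y+75,x:x+100],(400,300),interpolation=cv2.INTER_CUBIC)[:,:,::-1]
cv2.imwrite("pics/c4.png",np.vstack([np.hstack([f(s["frame"],140,180),f(t["frame"],410,215)]),np.hstack([cv2.resize(w["frame"][170:320,220:420][:,:,::-1],(400,300)),np.zeros((300,400,3),np.uint8)])]))
E
```

```text
clock 7.3 pos [ 0.52583021 -0.27342433  0.23633336] force [ 0.5 -0.3 -2.4] w 0.03027811453357506
target TCP [ 0.52622173 -0.27575656  0.23417362] shift tool mm [-0.4 -2.7  1.8] turn tool deg [ 0.02 -0.21  0.  ]
face vs cap mm: along axis 6.7, slope -1.0, side -2.6 q [-0.89  0.28  1.63  0.58  1.05 -2.31]
```

View pics/c4.png

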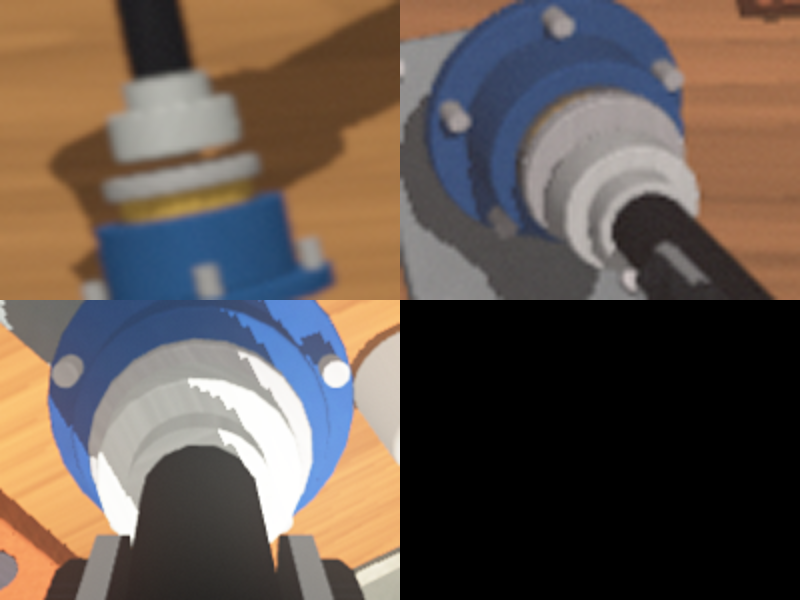

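>>> play_rows(rows=[[10, 0, 0, 3, 0, 0, 0], [10, 0, 0, 3, 0, 0, 0], [10, 0, 0, 0, 0, 0, 0]], newtons=110)

```text
clock: 7.7
position: [0.5288, -0.2738, 0.2325]
orientation: [[-0.799, 0.309, 0.515], [0.424, 0.898, 0.118], [-0.426, 0.313, -0.849]]
wrist_force: [0.5, -0.0, -3.4]
gripper_width: 0.0299
```

>>> play_rows(rows=[[10, 0, 0, 3, 0, 0, 0], [10, 0, 0, 3, 0, 0, 0]])

```text
clock: 7.87
position: [0.532, -0.2735, 0.2281]
orientation: [[-0.799, 0.309, 0.516], [0.423, 0.898, 0.117], [-0.428, 0.312, -0.848]]
wrist_force: [-7.9, 0.4, 4.2]
gripper_width: 0.03
```

>>> play_rows(rows=[[10, 0, 0, 4, 0, 0, 0], [10, 0, 0, 4, 0, 0, 0], [10, 0, 0, 4, 0, 0, 0]])

```text
clock: 8.12
position: [0.5383, -0.2727, 0.2188]
orientation: [[-0.798, 0.309, 0.517], [0.422, 0.899, 0.115], [-0.429, 0.31, -0.848]]
wrist_force: [-43.0, -3.6, 44.5]
gripper_width: 0.0296
```

```bash
python3 -c "
from tgt import *
plan([.573,-.267,.160],13,-.012,(-2,-1,83.1))"
```

```text
clock 8.1167 pos [ 0.53831873 -0.27268428  0.21875047] force [-43.   -3.6  44.5] w 0.02962075929775987
target TCP [ 0.53499675 -0.27373264  0.21975478] shift tool mm [ 1.8 -1.7 -2.7] turn tool deg [-0.19  0.12 -0.  ]
face vs cap mm: along axis -14.7, slope -2.4, side 0.1 q [-0.87  0.32  1.63  0.59  1.   -2.31]
```

>>> play_rows(rows=[[10, 0, 0, -3, 0, 0, 0], [10, 0, 0, -2, 0, 0, 0], [10, 0, 0, -6, 0, 0, 0], [10, 0, 0, -15, 0, 0, 0], [10, 0, 0, -15, 0, 0, 0], [10, 0, 0, 0, 0, 0, 0]])

```text
clock: 8.62
position: [0.5166, -0.2773, 0.2539]
orientation: [[-0.799, 0.309, 0.516], [0.422, 0.899, 0.117], [-0.428, 0.311, -0.849]]
wrist_force: [0.8, -0.1, -2.2]
gripper_width: 0.0297
```

```bash
python3 - <<'E'
from tgt import *
plan([.573,-.267,.160],13,.005,(-2,-1,83.1))
w=capture("wrist");s=capture("scene");t=capture("top")
f=lambda im,x,y:cv2.resize(im[y:y+75,x:x+100],(400,300),interpolation=cv2.INTER_CUBIC)[:,:,::-1]
M=w["mount"];im=np.ascontiguousarray(w["frame"][:,:,::-1]);K=w["camera_matrix"]
big=cv2.resize(im[180:330,220:420],(400,300))
cv2.imwrite("pics/c5.png",np.vstack([np.hstack([f(s["frame"],140,180),f(t["frame"],410,215)]),np.hstack([big,big*0])]))
E
```

```text
clock 8.6167 pos [ 0.51664342 -0.27726472  0.25391699] force [ 0.8 -0.1 -2.2] w 0.02970443402035269
target TCP [ 0.52621944 -0.27575878  0.23417192] shift tool mm [ 1.4 -1.8 21.9] turn tool deg [-0.15  0.05  0.  ]
face vs cap mm: along axis 26.9, slope -2.2, side -0.5 q [-0.91  0.25  1.62  0.57  1.09 -2.3 ]
```

View pics/c5.png

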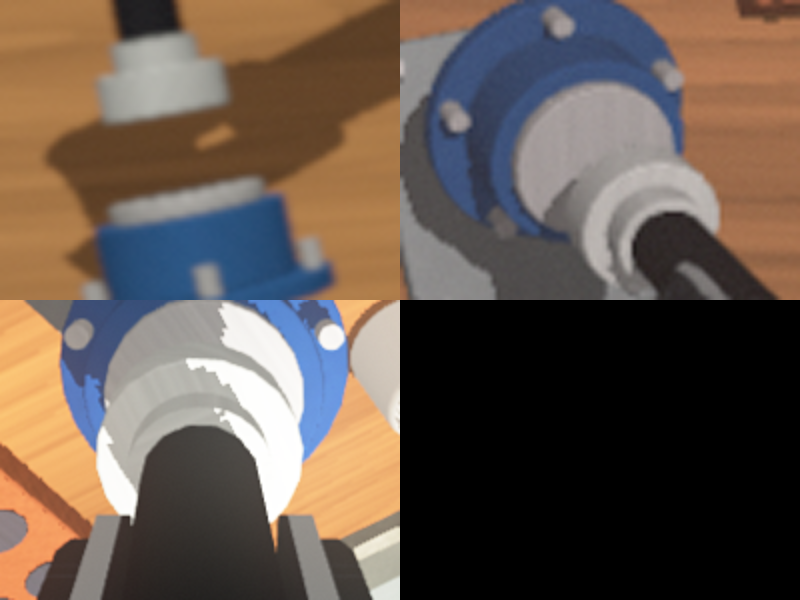

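>>> play_rows(rows=[[10, 0, 0, -20, 0, 0, 0], [10, 0, 0, -20, 0, 0, 0], [10, 0, 0, -10, 0, 0, 0], [10, 0, 0, 0, 3, 4.5, 0], [10, 0, 0, 0, 3, 4.5, 0], [10, 0, 0, 0, 3, 4.5, 0], [10, 0, 0, 0, 3, 4.5, 0], [10, 0, 0, 0, 3, 4.5, 0], [10, 0, 0, 0, 3, 4, 0], [10, 0, 0, 0, 0, 0, 0]])

```text
clock: 9.6
position: [0.4914, -0.2808, 0.287]
orientation: [[-0.919, 0.392, -0.038], [0.391, 0.92, 0.022], [0.043, 0.006, -0.999]]
wrist_force: [0.4, -0.1, -4.0]
gripper_width: 0.0298
```

```bash
cat > up.py <<'E'
from tgt import *
o=get_obs();Rt=np.array(o["orientation"]);p=np.array(o["position"]);z=Rt[:,2];r=np.cross(z,[0,0,-1])
print(p,Rt.round(3).tolist(),"turn",np.degrees(Rt.T@r).round(2),"shift to mat xy",(Rt.T@(np.array([.59,.01,p[2]])-p)*1000).round(1),"down",(Rt.T@[0,0,-1]).round(3),o["joint_positions"].round(2),o["wrist_force"].round(1))
E
python3 up.py
```

```text
[ 0.49139804 -0.28078828  0.28703115] [[-0.919, 0.392, -0.038], [0.391, 0.92, 0.022], [0.043, 0.006, -0.999]] turn [ 0.33 -2.48 -0.  ] shift to mat xy [ 23.1 306.2   2.8] down [-0.043 -0.006  0.999] [-0.72  0.4   1.23 -0.01  1.55 -1.89] [ 0.4 -0.1 -4. ]
```

>>> play_rows(rows=[[10, 0, 10, -2, 0.3, -2.4, 0], [10, 3, 30, 0, 0, 0, 0], [10, 3, 32, 0, 0, 0, 0], [10, 3, 32, 0, 0, 0, 0], [10, 3, 32, 0, 0, 0, 0], [10, 3, 32, 0, 0, 0, 0], [10, 3, 32, 0, 0, 0, 0], [10, 3, 32, 0, 0, 0, 0], [10, 3, 32, 0, 0, 0, 0], [10, 0, 20, 0, 0, 0, 0]])

```text
clock: 10.43
position: [0.5844, 0.0008, 0.2833]
orientation: [[-0.918, 0.395, 0.015], [0.396, 0.918, 0.023], [-0.005, 0.027, -1.0]]
wrist_force: [0.4, -0.5, -3.6]
gripper_width: 0.03
```

>>> play_rows(rows=[[10, 0, 0, 0, 0, 0, 0], [10, 0, 0, 0, 0, 0, 0]])

```text
clock: 10.6
position: [0.5851, 0.0054, 0.2817]
orientation: [[-0.921, 0.39, 0.017], [0.39, 0.92, 0.029], [-0.004, 0.033, -0.999]]
wrist_force: [-0.5, -0.5, -2.8]
gripper_width: 0.03
```

```bash
python3 up.py
```

```text
[0.58510022 0.00535042 0.28174173] [[-0.921, 0.39, 0.017], [0.39, 0.92, 0.029], [-0.004, 0.033, -0.999]] turn [ 1.9   0.24 -0.  ] shift to mat xy [-2.7  6.2  0.2] down [ 0.004 -0.033  0.999] [-0.21  0.41  1.23  0.03  1.49 -1.38] [-0.5 -0.5 -2.8]
```

>>> play_rows(rows=[[10, -2, 5, 0, 1.9, 0.2, 0], [10, 0, 0, 22, 0, 0, 0], [10, 0, 0, 22, 0, 0, 0], [10, 0, 0, 22, 0, 0, 0], [10, 0, 0, 22, 0, 0, 0], [10, 0, 0, 22, 0, 0, 0], [10, 0, 0, 22, 0, 0, 0], [10, 0, 0, 20, 0, 0, 0], [10, 0, 0, 8, 0, 0, 0], [10, 0, 0, 0, 0, 0, 0]])

```text
clock: 11.43
position: [0.5877, 0.0009, 0.1132]
orientation: [[-0.916, 0.401, 0.009], [0.401, 0.916, 0.01], [-0.005, 0.013, -1.0]]
wrist_force: [0.1, -0.5, -2.0]
gripper_width: 0.03
```

```bash
python3 up.py
```

```text
[0.58770895 0.00091571 0.11318794] [[-0.916, 0.401, 0.009], [0.401, 0.916, 0.01], [-0.005, 0.013, -1.0]] turn [0.72 0.26 0.  ] shift to mat xy [1.5 9.2 0.1] down [ 0.005 -0.013  1.   ] [-0.2   0.56  1.46  0.01  1.12 -1.37] [ 0.1 -0.5 -2. ]
```

>>> play_rows(rows=[[10, 0, 3, 4, 0.7, 0.3, 0], [10, 0, 0, 4, 0, 0, 0], [10, 0, 0, 4, 0, 0, 0], [10, 0, 0, 3, 0, 0, 0], [10, 0, 0, 3, 0, 0, 0], [10, 0, 0, 0, 0, 0, 0]])

```text
clock: 11.93
position: [0.591, 0.0024, 0.0977]
orientation: [[-0.915, 0.403, 0.006], [0.403, 0.915, -0.0], [-0.006, 0.002, -1.0]]
wrist_force: [-0.4, -0.2, -4.0]
gripper_width: 0.0296
```

```bash
python3 up.py; python3 - <<'E'
from workcell import *
import cv2
f=capture("scene")["frame"];cv2.imwrite("pics/c6.png",cv2.resize(f[180:330,230:430,::-1],(800,600),interpolation=cv2.INTER_CUBIC))
E
```

```text
[0.59097192 0.00243701 0.09767223] [[-0.915, 0.403, 0.006], [0.403, 0.915, -0.0], [-0.006, 0.002, -1.0]] turn [ 0.11  0.32 -0.  ] shift to mat xy [ 3.9  6.5 -0. ] down [ 0.006 -0.002  1.   ] [-0.19  0.58  1.46  0.    1.09 -1.35] [-0.4 -0.2 -4. ]
```

View pics/c6.png

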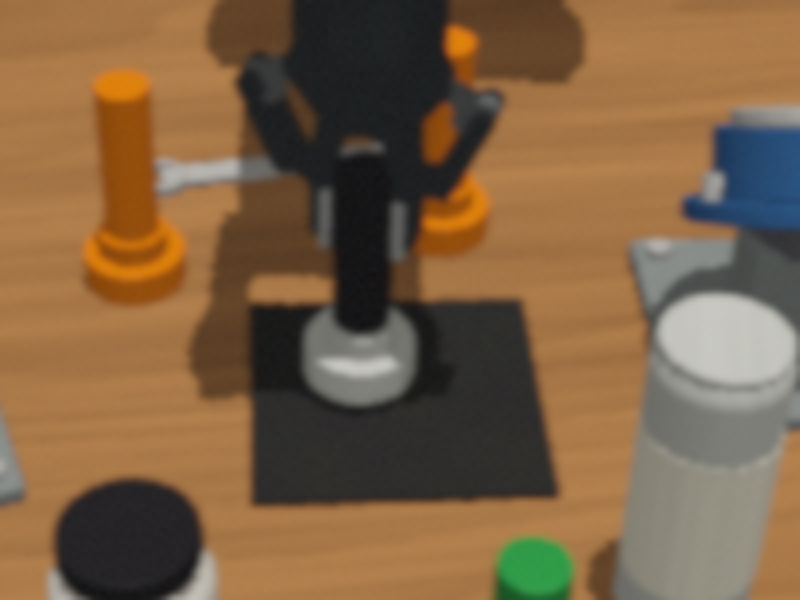

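>>> play_rows(rows=[[10, 0, 0, 2, 0, 0.3, 0], [10, 0, 0, 2, 0, 0, 0], [10, 0, 0, 2, 0, 0, 0]])

```text
clock: 12.23
position: [0.5917, 0.0024, 0.0927]
orientation: [[-0.915, 0.403, 0.003], [0.403, 0.915, 0.002], [-0.002, 0.003, -1.0]]
wrist_force: [0.3, 0.2, -2.7]
gripper_width: 0.0299
```

>>> play_rows(rows=[[10, 0, 0, 2, 0, 0, 0]])

```text
clock: 12.32
position: [0.5918, 0.0024, 0.0905]
orientation: [[-0.915, 0.403, 0.003], [0.403, 0.915, 0.001], [-0.002, 0.003, -1.0]]
wrist_force: [-0.5, 0.5, -2.7]
gripper_width: 0.03
```

>>> play_rows(rows=[[10, 0, 0, 1.5, 0, 0, 0], [10, 0, 0, 0, 0, 0, 0]])

```text
clock: 12.48
position: [0.592, 0.0023, 0.0891]
orientation: [[-0.915, 0.403, 0.004], [0.403, 0.915, 0.001], [-0.003, 0.003, -1.0]]
wrist_force: [0.2, 0.2, -1.8]
gripper_width: 0.0299
```

>>> play_rows(rows=[[10, 0, 0, 1.5, 0, 0, 0]])

```text
clock: 12.57
position: [0.5925, 0.002, 0.089]
orientation: [[-0.915, 0.403, 0.006], [0.403, 0.915, 0.001], [-0.005, 0.003, -1.0]]
wrist_force: [-5.9, -0.9, 19.8]
gripper_width: 0.0298
```

Contact at TCP z = 0.089, as at pick-up. Release slowly and retreat straight up.

>>> play_rows(rows=[[10, 0, 0, -0.3, 0, 0, 0], [38, 0, 0, 0, 0, 0, 0], [50, 0, 0, 0, 0, 0, 0], [85, 0, 0, 0, 0, 0, 0], [85, 0, 0, 0, 0, 0, 0], [85, 0, 0, 0, 0, 0, 0], [85, 0, 0, 0, 0, 0, 0]], newtons=20)

```text
clock: 13.15
position: [0.5934, 0.0019, 0.0904]
orientation: [[-0.915, 0.403, 0.009], [0.403, 0.915, 0.0], [-0.008, 0.004, -1.0]]
wrist_force: [-0.1, -0.3, -0.2]
gripper_width: 0.085
```

>>> play_rows(rows=[[85, 0, 0, -8, 0, 0, 0], [85, 0, 0, -20, 0, 0, 0], [85, 0, 0, -20, 0, 0, 0], [85, 0, 0, -20, 0, 0, 0], [85, 0, 0, -20, 0, 0, 0], [85, 0, 0, -20, 0, 0, 0], [85, 0, 0, -20, 0, 0, 0], [85, 0, 0, 0, 0, 0, 0]])

```text
clock: 13.82
position: [0.5916, 0.0021, 0.2273]
orientation: [[-0.915, 0.403, 0.008], [0.403, 0.915, 0.0], [-0.007, 0.003, -1.0]]
wrist_force: [-0.4, -1.1, 0.9]
gripper_width: 0.0848
```

```bash
python3 - <<'E'
from workcell import *
import cv2
f=capture("scene")["frame"];cv2.imwrite("pics/c7.png",cv2.resize(f[180:390,150:430,::-1],(800,600),interpolation=cv2.INTER_CUBIC))
print(get_obs()["gripper_width"])
E
```

```text
0.08507690118139477
```

View pics/c7.png

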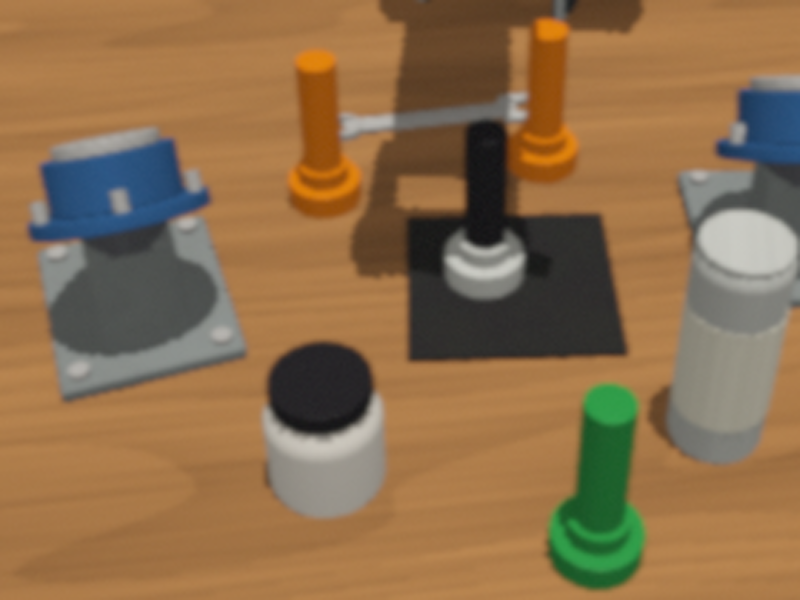

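The driver stands upright, well inside the mat. Both caps are home and the other things look undisturbed, so I'm handing in.

```bash
python3 -c "
from workcell import *
print(finish_job())"
```

```text
the job is handed in; nothing more can be done
None
```

I pressed the proud cap home on hub_a with the black-handled driver, stood the driver back upright on the mat, released it and backed the arm away. The job was handed in at about 14 s of the 48 s limit; the hand-in gives no verdict.

**Pressing:** The wrist force rose to about 62 N as the cap reached its stop, and the brass band has gone in the last picture. Just before contact the driver looked square to the cap. The arm model and the camera put it 2–3 mm off centre sideways, but in opposite directions, so I made no side correction. The limit was 12 mm.

**Putting back:** The head touched the mat with about 20 N at the same tool height as at pick-up (0.089 m). The last picture shows the driver upright and well inside the mat, with the gripper open and clear.

**Other things:** hub_b, the jar, the can and the wrench look unmoved in the last picture; I judged this by eye rather than measuring it.

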